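# Present the notched filter slide, label up

## Robot

A 7-joint arm with a two-finger parallel gripper is mounted at the origin on the work surface; the furniture and walls round the work are solid. World frame = base frame: x ahead of the robot, y to its left, z up, the work surface at z = 0. Lengths are in mm, angles in degrees, forces in N, time in s.
With the tool pointing down it reaches from about 400 to 750 mm from the base axis. Payload 19.5 kg.
Tool frame: the origin (TCP) lies at the very end of the fingers, on their centre line; the grasp point (between the pads) lies 19 mm behind it; z points along the fingers, y is the line along which they close (so a half turn about z gives the same grasp; the last joint's range is limited). The gripper opens to 85 mm and grips with 20 to 120 N. Pads are 22 mm wide; open, the fingers measure 114 mm over their backs; the gripper's body (76 mm by 85 mm) begins 54 mm behind the grasp point. The pads swing forward as they close: fully open they stand 13 mm farther back than shut.
Start: joints at [65.22, 40.479, -1.581, 85.061, 1.261, 54.483, -4.326], TCP at [219.024, -531.623, 231.268] pointing down, gripper open.
Joint ranges: [-155.06, 155.06], [-18.47, 123.98], [-90, 86.84], [0, 140.48], [-83.41, 263.41], [0, 116], [-161.91, 161.91]. Speed limits (degrees/s): [108.29, 108.29, 147.25, 147.25, 172.46, 172.46, 172.46].

## Interface

Orientations are given as [roll, pitch, yaw] about the fixed x, y, z axes, in that order (R = Rz(yaw) Ry(pitch) Rx(roll)).
In Python, from workcell import r gives the robot as it stands.
- The arm moves only by the tool play_rows, never from a script. Its argument "motion" is a list of rows, each an object of numbers: "jaw": the opening, from -1 (shut) to 1 (fully open); "x", "y", "z": the shift along the tool's x, y, z in mm; "yaw": the turn about the tool's z in rad. A call has 1 to 5 rows; each row is the pose to reach, as a shift and turn from the pose commanded when the call began, along the tool's axes at that moment; what a row does not reach only later rows make up. A row lasts 1/8 s, in which the tool goes at most 62.5 mm and 10.7 degrees, less where a joint would pass 70% of its speed; a pose out of reach is approached as far as the arm can. A call with a gripper value outside its range is refused whole. The fingers move at their own pace and stop on an object; the grip force is fixed at half the most. Time passes only in rows, so rows that repeat a pose let the fingers close. It gives the time, the measured TCP pose, the force, the opening and the grip force at its end, in the units of the state.
- r.observe(): the state, without advancing time (a new reading comes with each control period).
- r.capture(name): name is "scene" or "top" or "wrist"; returns a dict with "image" (420x560x3 uint8, red, green, blue), "fovy" (degrees; the focal length in pixels is half the picture's height over the tangent of half this angle, whatever the lens; pixels are square), "cx", "cy" (the principal point, pixels), "T" (4x4, takes a point from camera to world coordinates); the wrist camera has in their place "mount" (4x4, takes a point from camera to tool coordinates, whose origin is the TCP and whose axes are the flange's). Camera axes: x right, y up, looking along -z (the intrinsics and any distortion apply to the point x, -y, -z); pixel columns grow to the right and rows downward; lengths in mm; the calibration is good to about 2 mm. A picture is of the moment at which its call begins: read the wrist's pose just before it. There is no depth.
- r.close_job(): hands the job in; it is judged then, once.
The state is a dict: "time_s": time; "joint_positions": joint angles; "joint_velocities": joint speeds; "tau": joint torques, N m; "ee_pos": TCP position; "orientation": TCP orientation; "wrist_force": force on the tool from outside, world axes, zero at the start; "ft_torque": the same for the moment, N m; "gripper_width": finger opening in mm; "finger_force": force on a finger pad.
Only numpy, scipy, OpenCV 4.12 (cv2) and the standard library are available. Lean on these libraries where they do the work, as an engineer would, in place of code of your own. Each camera call takes 0.05 s, during which the arm holds its last target. There are 200 camera calls.

## Task

Two flat metal filter slides hang to drip on the two-armed hook stand; take the one with a small notch cut out of one corner, gripping it only on its bead-blasted (frosted) end, which is the end with the notch, and lift it up and off its hook. Hold it up for the overhead camera, well above the height where it hung, with its label face turned up (leaned at least halfway from vertical to flat) and its long edges level. Finish while still holding it steady there, clear of everything else, and leave the plain slide and the two loose fittings where they are.

Things in the scene. Friction and masses are not known exactly. Their poses are not given: they have to be found in the camera images.
- stand: Fixed drip stand: steel foot (diameter 120 mm, 14 mm high), slim post (head 184 mm above the bench) and two level wire hooks, one along its +y, one along its -y, reaching 91 mm out from the post's axis. Origin: centre of the foot's underside, on the bench; z up. It stands at any yaw, and either slide may hang on either hook.
- hook_a (a point): Point on the axis of the +y hook's wire (6 mm thick), 70 mm from the post's axis and 170 mm above the bench; one slide hangs within 5 mm of it. The outer end of the wire, 88 to 94 mm from the post's axis, bends up: its top is 9 mm above the wire's axis.
- hook_b (a point): The same point on the -y hook, where the other slide hangs.
- slide: Notched filter slide: aluminium plate 160 x 8 x 56 mm (x long, y thick, z high), about 110 to 220 g, hanging upright on a hook, thickness along the hook, top edge 181 mm above the bench. Origin at its centre. +y is the label side; it may face outwards or the post. With the label towards you and the hanging hole in the upper half, the notch is at the upper left; from the back, upper right.
- slide_hole (a point): Centre of the slide's rectangular hanging hole (20 mm along x, 24 mm high; z -4 to +20 mm in the slide's frame). The hole's upper edge rests on the wire: raise the slide 7 to 16 mm (best 11), then draw it outwards, away from the post, by 40 mm, to clear the upturned tip.
- slide_grip (a point): Middle of the frosted grip end (x +24 to +68 mm of the slide, full height), at x +48, z +11 mm: a good place for the tool's centre, gripping across the 8 mm thickness from above. The frosted end looks like the other end and is told only by its notch.
- slide_notch (a point): Centre of the notch: a 12 x 12 mm square missing from the slide's +x, +z corner.
- slide_label (a point): Middle of the label, a 34 x 18 mm white paper barcode sticker on the slide's +y face, below the hanging hole.
- blank: The plain slide: same size, hole and material, but all four corners square and no label. It hangs on the other hook. Origin at its centre. Leave it hanging.
- nut_fitting: Loose threaded fitting, 53 mm wide and 74 mm tall, standing on the bench; leave it alone. Origin at the centre of its underside.
- cone_fitting: Loose cone-shaped fitting, 43 mm wide and 44 mm tall, standing on the bench; leave it alone. Origin at the centre of its underside.
There are look-alikes about, which are no part of the job. Leave any turquoise or yellow look-alike of the slide alone.

How it is judged (in metres and radians):
On the way:
1. the notched slide, gripped by its frosted end, is off its hook (contact force between the fingers and slide above 2 N and x of the grasp point in the frame of slide above 0.024 m and distance between slide and hook_a above 0.05 m and distance between slide and hook_b above 0.05 m and contact force between slide and stand below 0.1 N and contact force between slide and blank below 0.1 N), for 0.2 s.
At the end, for the whole second after the job is handed in: Slide held by its frosted end (tool 24+ mm from its middle), 50+ mm from the hooks, touching neither stand nor plain slide; centre 200+ mm up, label within 55 deg of straight up, long edges within 15 deg of level, under 30 mm/s; plain slide and fittings moved under 30 mm (all of step 1 and height (world z) of slide above 0.2 m and angle between slide's own y axis and vertical below 0.96 rad and angle between slide's own x axis and vertical between 1.31 and 1.83 rad and linear speed of slide below 0.03 m/s and distance of each of blank, nut_fitting, cone_fitting from where it was at the start of the episode below 0.03 m); the arm keeps its last pose, push and grip.
It fails at once if the slide is gripped outside its frosted end (contact force between the fingers and slide above 2 N and x of the grasp point in the frame of slide below 0.018 m).
It fails at once if the plain slide is gripped (contact force between the fingers and blank above 8 N).
It fails at once if the plain slide is displaced (distance of blank from where it was at the start of the episode above 0.03 m).
It fails at once if a loose fitting is displaced (distance of any of nut_fitting, cone_fitting from where it was at the start of the episode above 0.03 m).
It also fails if it takes over 32 s, if anything falls off the work surface, if the arm or the gripper's body presses on something with over 40 N, if the wrist force passes 120 N, or if a joint passes its speed limit or range.

## Working session

There is one attempt and no reset: what is moved stays moved. The work goes in short steps, Python scripts to look and compute and a tool call to move; the robot and the scene stay as the last step left them, time stands still between calls to the robot, and variables do not carry over. Pictures are saved under pics/ and viewed, at most 10 in all, crops included, and the job is handed in when it is done.

Besides the shell and the picture viewer there is one more tool, called after "Call:" by a JSON object that holds its "api" and its "payload". play_rows: Moves the arm, as the interface text tells. Its arguments: {"type":"object","properties":{"motion":{"type":"array","items":{"type":"object","properties":{"jaw":{"type":"number"},"x":{"type":"number"},"y":{"type":"number"},"z":{"type":"number"},"yaw":{"type":"number"}}}}},"required":["motion"]}

```bash
ls; mkdir -p pics
python3 - <<'E'
from workcell import r
import cv2, numpy as np, pickle
print(r.observe())
for n in ["scene","top"]:
    d=r.capture(n); pickle.dump(d,open(n+".pkl","wb"))
    cv2.imwrite(f"pics/{n}0.png",d["image"][:,:,::-1])
    print(n,{k:v for k,v in d.items() if k!="image"})
E
```

```text
pics
{'time_s': 0.0, 'joint_positions': array([65.21903941, 40.51361028, -1.58503402, 85.08418176,  1.26030764,
       54.48145587, -4.32609625]), 'joint_velocities': array([-0.08712196, -0.04336159, -0.00211587,  0.02021939, -0.13908229,
        0.03464348, -0.05007291]), 'tau': array([ 2.23366355e-04, -8.83228827e+01,  1.23464148e+00, -2.36168164e+01,
        1.69390440e-02,  6.60343576e-03, -3.28621456e-05]), 'ee_pos': array([ 218.96107686, -531.39628208,  230.83108382]), 'orientation': array([-1.79938027e+02,  4.76564738e-05,  2.23934031e+01]), 'wrist_force': array([-0.65755428,  0.00819996,  0.57192312]), 'ft_torque': array([-0.02515192, -0.03872759,  0.0029541 ]), 'finger_force': 0.0, 'gripper_width': 85.31751651965975}
scene {'fovy': 42.707307218857686, 'cx': 287.1783531667554, 'cy': 205.56528461538738, 'T': array([[-6.18154671e-01,  5.24539919e-01, -5.85442291e-01,
        -3.03735945e+02],
       [-7.85981074e-01, -4.22775123e-01,  4.51104143e-01,
         6.70062235e+02],
       [-1.08883061e-02,  7.38998693e-01,  6.73618866e-01,
         1.05816733e+03],
       [ 0.00000000e+00,  0.00000000e+00,  0.00000000e+00,
         1.00000000e+00]])}
top {'fovy': 49.16239365471421, 'cx': 282.15300081481314, 'cy': 208.28493598759692, 'T': array([[ 6.35110953e-03,  9.85170181e-01, -1.71462465e-01,
         3.15861681e+02],
       [-9.99968296e-01,  5.43338438e-03, -5.82109850e-03,
         2.58886505e+01],
       [-4.80315118e-03,  1.71494000e-01,  9.85173456e-01,
         1.19072783e+03],
       [ 0.00000000e+00,  0.00000000e+00,  0.00000000e+00,
         1.00000000e+00]])}
```

View pics/scene0.png

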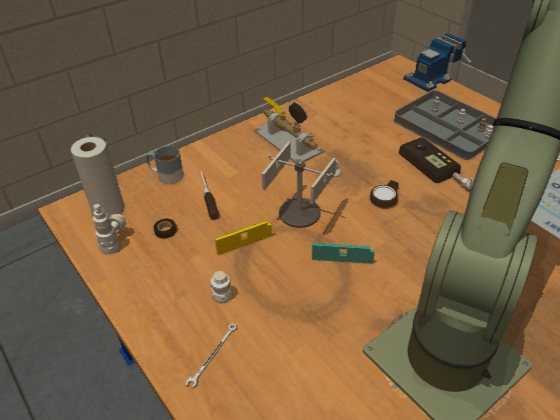

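View pics/top0.png

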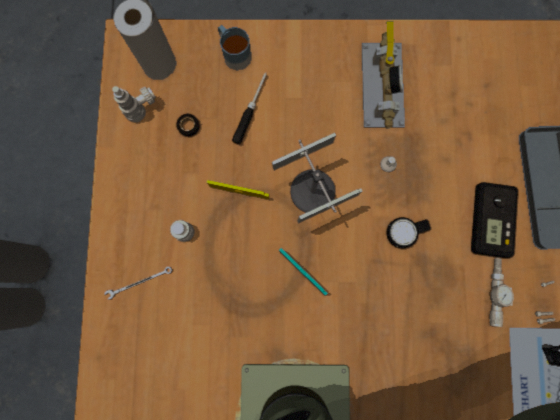

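The scene view shows the stand at about (300,210), with slides at (277,165) and (325,180). In the top view the foot is near (313,190), and the slides are at (304,151) and (330,204). I'll enlarge both.

Run:
```python
import cv2, numpy as np, pickle
s=pickle.load(open("scene.pkl","rb"))["image"][135:235,250:350,::-1]
t=pickle.load(open("top.pkl","rb"))["image"][125:225,265:365,::-1]
f=lambda a:cv2.resize(a,(400,400),interpolation=cv2.INTER_CUBIC)
cv2.imwrite("pics/crop.png",np.hstack([f(s),f(t)]))
```

```text
(no output)
```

View pics/crop.png

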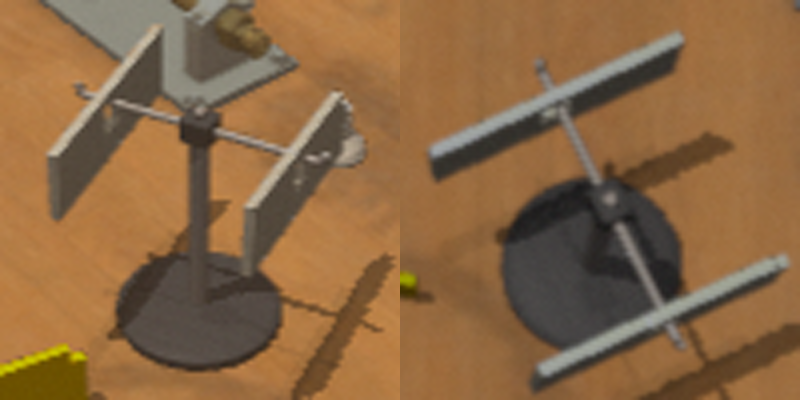

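The near slide (top-view ends at about (298,219) and (362,190)) shows a step at its right end, which is the likely notch. I'll compute positions and confirm with the wrist camera.

```bash
cat > h.py <<'E'
import numpy as np, pickle, cv2
def cam(d):
    h=d["image"].shape[0]; return h/2/np.tan(np.radians(d["fovy"]/2))
def pix2w(d,u,v,z,T=None):
    T=d["T"] if T is None else T; f=cam(d)
    ray=T[:3,:3]@np.array([(u-d["cx"])/f,-(v-d["cy"])/f,-1]); o=T[:3,3]
    return o+ray*(z-o[2])/ray[2]
def w2pix(d,p,T=None):
    T=d["T"] if T is None else T; f=cam(d)
    q=np.linalg.inv(T)@np.append(p,1); return d["cx"]-f*q[0]/q[2], d["cy"]+f*q[1]/q[2]
E
python3 - <<'E'
from h import *
np.set_printoptions(precision=1,suppress=True)
t=pickle.load(open("top.pkl","rb")); s=pickle.load(open("scene.pkl","rb"))
P=lambda cx,cy:(265+(cx-400)/4,125+cy/4)
for n,u,z in [("farL",P(430,152),181),("farR",P(682,35),181),("nearL",P(533,378),181),("nearR",P(788,258),181),("head",P(610,200),184),("footc",P(592,268),14),("tipfar",P(540,64),179),("tipnear",P(680,346),179),
  ("turqL",(280,250),56),("turqR",(329,294),56),("yelL",(208,183),56),("yelR",(270,197),56),("gauge",(404,233),20),("cone",(389,163),44),("nut",(180,231),70),("p",(430,310),0),("meterL",(475,250),30),("p2",(230,290),0)]:
    print(n,pix2w(t,*u,z))
S=lambda cx,cy:(250+cx/4,135+cy/4)
for n,u,z in [("near front top",S(250,205),181),("near back top",S(340,93),181),("far front",S(50,155),181),("far back",S(158,28),181),("head",S(200,108),184)]:
    print("scene",n,pix2w(s,*u,z))
E
```

```text
farL [595.9  54.4 181. ]
farR [666.  -89.5 181. ]
nearL [466.5  -4.1 181. ]
nearR [ 535.4 -147.3  181. ]
head [567.7 -47.3 184. ]
footc [564.4 -47.6  14. ]
tipfar [648.9  -8.1 179. ]
tipnear [485.3 -86.2 179. ]
turqL [408.7  37.2  56. ]
turqR [302.7 -82.5  56. ]
yelL [577.4 221.   56. ]
yelR [542.   63.4  56. ]
gauge [ 457.1 -279.7   20. ]
cone [ 635.4 -241.9   44. ]
nut [452.8 283.4  70. ]
p [ 263.8 -343.     0. ]
meterL [ 413.8 -454.2   30. ]
p2 [310.4 164.8   0. ]
scene near front top [475.4 -11.8 181. ]
scene near back top [ 526.1 -133.5  181. ]
scene far front [595.1  56.8 181. ]
scene far back [661.2 -84.9 181. ]
scene head [569.4 -47.8 184. ]
```

Call:
{"api": "play_rows", "payload": {"motion": [{"x": 45, "y": -32, "z": -14, "jaw": 1}, {"x": 90, "y": -64, "z": -28, "jaw": 1}, {"x": 135, "y": -96, "z": -42, "jaw": 1}, {"x": 180, "y": -128, "z": -55, "jaw": 1}, {"x": 225, "y": -160, "z": -69, "jaw": 1}]}}

```text
invalid input
```

Call:
{"api": "play_rows", "payload": {"motion": [{"x": 30, "y": -20, "yaw": -0.16, "jaw": 1}, {"x": 60, "y": -40, "yaw": -0.32, "jaw": 1}, {"x": 95, "y": -66, "yaw": -0.48, "jaw": 1}, {"x": 95, "y": -66, "yaw": -0.64, "jaw": 1}, {"x": 95, "y": -66, "yaw": -0.8, "jaw": 1}]}}

```text
invalid input
```

Call:
{"api": "play_rows", "payload": {"motion": [{"yaw": -0.17, "jaw": 1}, {"yaw": -0.34, "jaw": 1}, {"yaw": -0.51, "jaw": 1}, {"yaw": -0.68, "jaw": 1}, {"yaw": -0.83, "jaw": 1}]}}

```text
invalid input
```

```bash
cat > wr.py <<'E'
from workcell import r
from h import *
from scipy.spatial.transform import Rotation as Ro
np.set_printoptions(precision=1,suppress=True)
def wrist(name):
    o=r.observe(); d=r.capture("wrist")
    W=np.eye(4); W[:3,:3]=Ro.from_euler("xyz",o["orientation"],degrees=True).as_matrix(); W[:3,3]=o["ee_pos"]
    d["T"]=W@d["mount"]; pickle.dump(d,open(name+".pkl","wb")); cv2.imwrite(f"pics/{name}.png",d["image"][:,:,::-1]); return o,d
def st():
    o=r.observe()
    for k in ["time_s","joint_positions","ee_pos","orientation","wrist_force","gripper_width","finger_force"]: print(k,o[k])
E
python3 - <<'E'
from wr import *
o,d=wrist("w1"); st(); print(d["mount"],d["fovy"],d["cx"],d["cy"])
E
```

```text
time_s 0.15
joint_positions [65.2 40.5 -1.6 85.1  1.3 54.5 -4.3]
ee_pos [ 219.  -531.5  231. ]
orientation [-180.     0.    22.4]
wrist_force [ 1.1  0.1 -0.1]
gripper_width 85.46068896277757
finger_force 0.0
[[   0.     1.     0.3   73.1]
 [   1.    -0.    -0.    -1.5]
 [  -0.     0.3   -1.  -143.2]
 [   0.     0.     0.     1. ]] 70.04682258669202 283.1273090813358 214.70534043363335
```

View pics/w1.png

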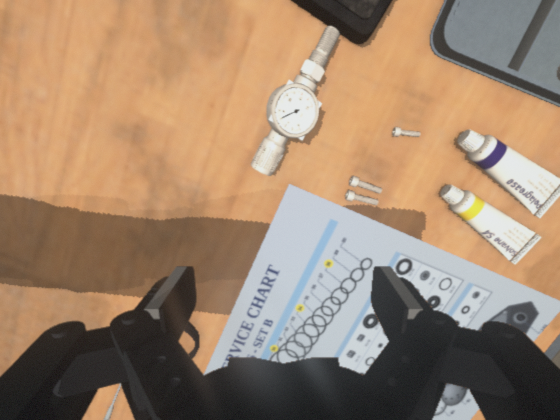

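The wrist view shows the chart and gauge, not the stand. The moves were refused, so I'll resend them with every field present.

Call:
{"api": "play_rows", "payload": {"motion": [{"x": 45, "y": -32, "z": -14, "yaw": 0, "jaw": 1}, {"x": 90, "y": -64, "z": -28, "yaw": 0, "jaw": 1}, {"x": 135, "y": -96, "z": -42, "yaw": 0, "jaw": 1}, {"x": 180, "y": -128, "z": -55, "yaw": 0, "jaw": 1}, {"x": 225, "y": -160, "z": -69, "yaw": 0, "jaw": 1}]}}

```text
time_s: 0.78
ee_pos: [366.8, -296.3, 300.7]
orientation: [-180.0, -0.0, 22.4]
wrist_force: [0.6, -0.0, -0.0]
gripper_width: 85.2
finger_force: 0.0
```

Call:
{"api": "play_rows", "payload": {"motion": [{"x": 30, "y": -20, "z": 0, "yaw": -0.16, "jaw": 1}, {"x": 60, "y": -40, "z": 0, "yaw": -0.32, "jaw": 1}, {"x": 95, "y": -66, "z": 0, "yaw": -0.48, "jaw": 1}, {"x": 95, "y": -66, "z": 0, "yaw": -0.64, "jaw": 1}, {"x": 95, "y": -66, "z": 0, "yaw": -0.8, "jaw": 1}]}}

```text
time_s: 1.4
ee_pos: [428.9, -200.4, 300.2]
orientation: [-180.0, 0.0, 68.6]
wrist_force: [-0.6, 0.5, -0.6]
gripper_width: 85.2
finger_force: 0.0
```

Call:
{"api": "play_rows", "payload": {"motion": [{"x": 0, "y": 0, "z": 0, "yaw": -0.17, "jaw": 1}, {"x": 0, "y": 0, "z": 0, "yaw": -0.34, "jaw": 1}, {"x": 0, "y": 0, "z": 0, "yaw": -0.51, "jaw": 1}, {"x": 0, "y": 0, "z": 0, "yaw": -0.68, "jaw": 1}, {"x": 0, "y": 0, "z": 0, "yaw": -0.83, "jaw": 1}]}}

```text
time_s: 2.02
ee_pos: [428.7, -200.8, 300.2]
orientation: [-180.0, -0.0, 116.1]
wrist_force: [-0.7, -0.3, 0.5]
gripper_width: 84.8
finger_force: 0.0
```

Run:
```python
from wr import *
o,d=wrist("w2"); st()
```

```text
time_s 2.075
joint_positions [ 37.8  28.5 -27.8  98.   15.3  57.3  31.1]
ee_pos [ 428.7 -200.9  300.2]
orientation [-180.    -0.   116.5]
wrist_force [-0.3 -0.5 -0.6]
gripper_width 85.45579747412948
finger_force 0.0
```

View pics/w2.png

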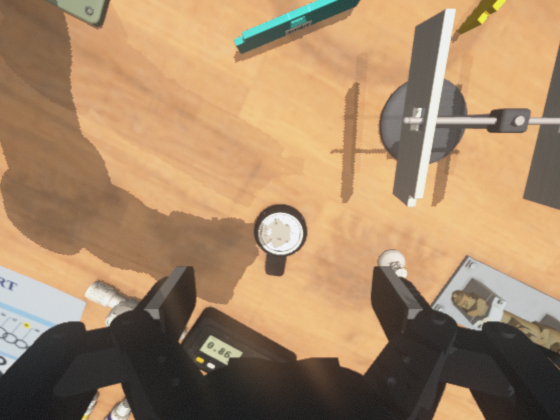

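The near slide runs from (450,10) to (415,205) with no label on its outer face. I'll enlarge its lower end to check the notch.

Run:
```python
from h import *
d=pickle.load(open("w2.pkl","rb"))
im=d["image"][:,:,::-1]
a=cv2.resize(im[150:220,380:450],(400,400),interpolation=cv2.INTER_CUBIC);b=cv2.resize(im[0:70,390:460],(400,400),interpolation=cv2.INTER_CUBIC)
cv2.imwrite("pics/c2.png",np.hstack([a,b]))
```

```text
(no output)
```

View pics/c2.png

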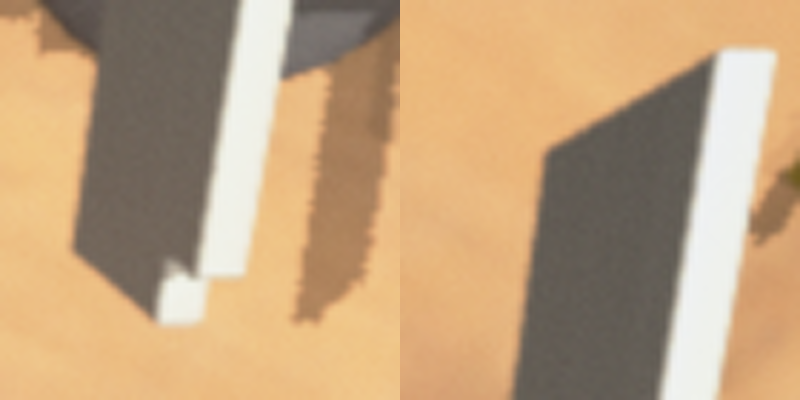

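The notch is confirmed: the step is at the lower (-y) end of the near slide, so the label faces the post.

Run:
```python
from h import *
np.set_printoptions(precision=1,suppress=True)
d=pickle.load(open("w2.pkl","rb"))
a=pix2w(d,450.9,8.75,181);b=pix2w(d,418.9,198.1,181);c=pix2w(d,411.9,206.5,169);h=pix2w(d,519,120,184)
print(a,b,c,h); e=(b-a)/np.linalg.norm(b-a); print(np.linalg.norm(b-a),e,"centre",a+80*e,"grip",a+128*e,np.degrees(np.arctan2(e[1],e[0])))
```

```text
[473.   -2.1 181. ] [ 533.3 -136.7  181. ] [ 538.2 -146.6  169. ] [569.1 -44.6 184. ]
147.48233974481454 [ 0.4 -0.9  0. ] centre [505.7 -75.1 181. ] grip [ 525.4 -118.9  181. ] -65.8483840741997
```

Call:
{"api": "play_rows", "payload": {"motion": [{"x": 16, "y": 60, "z": 0, "yaw": 0, "jaw": 1}, {"x": 32, "y": 121, "z": 0, "yaw": 0, "jaw": 1}, {"x": 32, "y": 121, "z": 50, "yaw": 0, "jaw": 1}, {"x": 32, "y": 121, "z": 95, "yaw": 0, "jaw": 1}, {"x": 32, "y": 121, "z": 125, "yaw": 0, "jaw": 1}]}}

```text
time_s: 2.7
ee_pos: [523.2, -119.2, 173.4]
orientation: [-179.9, -0.1, 115.6]
wrist_force: [0.6, 0.2, 0.5]
gripper_width: 85.4
finger_force: 0.0
```

Call:
{"api": "play_rows", "payload": {"motion": [{"x": 0, "y": 0, "z": 15, "yaw": 0, "jaw": 1}, {"x": 0, "y": 0, "z": 30, "yaw": 0, "jaw": 1}, {"x": 0, "y": 0, "z": 30, "yaw": 0, "jaw": 1}]}}

```text
time_s: 3.08
ee_pos: [523.8, -119.3, 145.0]
orientation: [-180.0, -0.0, 115.8]
wrist_force: [-0.9, 0.2, -0.4]
gripper_width: 85.2
finger_force: 0.0
```

Run:
```python
from wr import *
o,d=wrist("w3"); st()
```

```text
time_s 3.125
joint_positions [ 20.8  45.2 -21.5  98.7  23.5  40.6  12.8]
ee_pos [ 524.  -119.3  145.6]
orientation [180.    0.  115.8]
wrist_force [ 0.3 -0.5  1.1]
gripper_width 85.44002187784021
finger_force 0.0
```

View pics/w3.png

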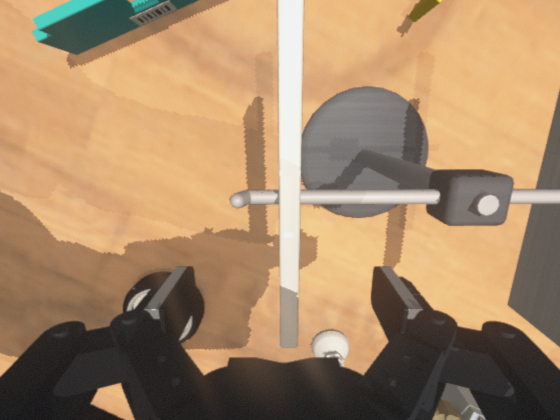

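The slide is centred between the fingers at about (288,300), and its bead end reaches (288,345). Closing now, then a small lift.

Call:
{"api": "play_rows", "payload": {"motion": [{"x": 0, "y": 0, "z": 0, "yaw": 0, "jaw": -1}, {"x": 0, "y": 0, "z": 0, "yaw": 0, "jaw": -1}, {"x": 0, "y": 0, "z": 0, "yaw": 0, "jaw": -1}, {"x": 0, "y": 0, "z": 0, "yaw": 0, "jaw": -1}, {"x": 0, "y": 0, "z": 0, "yaw": 0, "jaw": -1}]}}

```text
time_s: 3.75
ee_pos: [524.0, -119.3, 145.4]
orientation: [180.0, 0.0, 115.8]
wrist_force: [0.5, 0.1, 1.0]
gripper_width: 7.3
finger_force: 62.5
```

Call:
{"api": "play_rows", "payload": {"motion": [{"x": 0, "y": 0, "z": 0, "yaw": 0, "jaw": -1}, {"x": 0, "y": 0, "z": 0, "yaw": 0, "jaw": -1}]}}

```text
time_s: 4.0
ee_pos: [524.0, -119.3, 145.4]
orientation: [180.0, 0.0, 115.8]
wrist_force: [0.9, -0.5, 2.6]
gripper_width: 7.0
finger_force: 62.5
```

Call:
{"api": "play_rows", "payload": {"motion": [{"x": 0, "y": 0, "z": -4, "yaw": 0, "jaw": -1}, {"x": 0, "y": 0, "z": -8, "yaw": 0, "jaw": -1}, {"x": 0, "y": 0, "z": -12, "yaw": 0, "jaw": -1}, {"x": 0, "y": 0, "z": -12, "yaw": 0, "jaw": -1}]}}

```text
time_s: 4.5
ee_pos: [523.9, -119.4, 157.6]
orientation: [180.0, 0.0, 115.8]
wrist_force: [-0.6, 0.3, -0.6]
gripper_width: 7.2
finger_force: 62.1
```

Run:
```python
from wr import *
o,d=wrist("w4"); st()
im=d["image"][:,:,::-1]
cv2.imwrite("pics/w4c.png",im)
```

```text
time_s 4.55
joint_positions [ 21.1  44.2 -22.1  98.   22.9  42.3  13.4]
ee_pos [ 523.9 -119.3  157.4]
orientation [180.    0.  115.8]
wrist_force [-0.2 -0.8 -1.9]
gripper_width 7.167277490543983
finger_force 62.12007164955139
```

View pics/w4c.png

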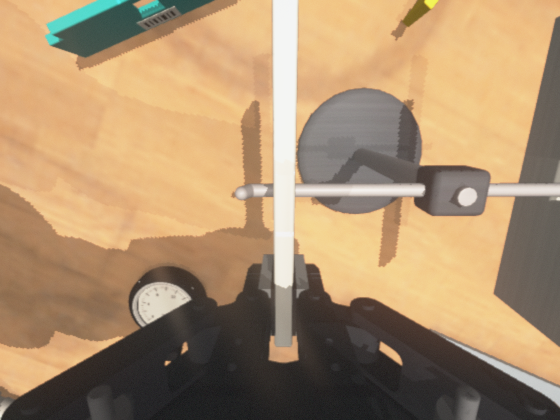

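The slide is held in the fingers at (284,300), and the wire tip is at (242,193). Next I draw it outwards slowly.

Call:
{"api": "play_rows", "payload": {"motion": [{"x": 0, "y": -8, "z": 0, "yaw": 0, "jaw": -1}, {"x": 0, "y": -18, "z": 0, "yaw": 0, "jaw": -1}, {"x": 0, "y": -30, "z": 0, "yaw": 0, "jaw": -1}, {"x": 0, "y": -45, "z": 0, "yaw": 0, "jaw": -1}, {"x": 0, "y": -60, "z": 0, "yaw": 0, "jaw": -1}]}}

```text
time_s: 5.18
ee_pos: [468.8, -146.0, 157.3]
orientation: [-180.0, -0.0, 115.8]
wrist_force: [0.7, 0.2, -1.6]
gripper_width: 7.1
finger_force: 62.1
```

Call:
{"api": "play_rows", "payload": {"motion": [{"x": 0, "y": -10, "z": 0, "yaw": 0, "jaw": -1}, {"x": 0, "y": -10, "z": 0, "yaw": 0, "jaw": -1}, {"x": 0, "y": -10, "z": 0, "yaw": 0, "jaw": -1}]}}

```text
time_s: 5.55
ee_pos: [461.2, -149.6, 157.3]
orientation: [180.0, -0.0, 115.8]
wrist_force: [0.0, 0.0, -0.3]
gripper_width: 7.2
finger_force: 62.1
```

Call:
{"api": "play_rows", "payload": {"motion": [{"x": -12, "y": 0, "z": 30, "yaw": 0, "jaw": -1}, {"x": -25, "y": 0, "z": 65, "yaw": 0, "jaw": -1}, {"x": -25, "y": 0, "z": 100, "yaw": 0, "jaw": -1}, {"x": -25, "y": 0, "z": 125, "yaw": 0, "jaw": -1}, {"x": -25, "y": 0, "z": 130, "yaw": 0, "jaw": -1}]}}

```text
time_s: 6.18
ee_pos: [471.5, -171.7, 26.2]
orientation: [-179.9, -0.1, 115.8]
wrist_force: [-0.1, 0.1, -0.7]
gripper_width: 6.9
finger_force: 62.0
```

Call:
{"api": "play_rows", "payload": {"motion": [{"x": 0, "y": 0, "z": 2, "yaw": 0, "jaw": -1}, {"x": 0, "y": 0, "z": 4, "yaw": 0, "jaw": -1}, {"x": 0, "y": 0, "z": 4, "yaw": 0, "jaw": -1}]}}

```text
time_s: 6.55
ee_pos: [472.0, -171.6, 25.2]
orientation: [179.9, 0.0, 115.8]
wrist_force: [-7.5, 9.6, 27.7]
gripper_width: 7.2
finger_force: 66.9
```

Call:
{"api": "play_rows", "payload": {"motion": [{"x": 0, "y": 0, "z": -1, "yaw": 0, "jaw": -1}, {"x": 0, "y": 0, "z": -1, "yaw": 0, "jaw": -0.7}, {"x": 0, "y": 0, "z": -1, "yaw": 0, "jaw": -0.6}, {"x": 0, "y": 0, "z": -1, "yaw": 0, "jaw": -0.6}, {"x": 0, "y": 0, "z": -1, "yaw": 0, "jaw": -0.6}]}}

```text
time_s: 7.18
ee_pos: [471.7, -172.3, 24.3]
orientation: [-180.0, -0.0, 115.8]
wrist_force: [-0.3, 0.7, 0.2]
gripper_width: 16.5
finger_force: 0.0
```

Run:
```python
from wr import *
o,d=wrist("w5"); st()
```

```text
time_s 7.225
joint_positions [ 23.   55.  -12.1 109.9  32.7  18.5  10.5]
ee_pos [ 471.7 -172.3   24.3]
orientation [-180.    -0.   115.8]
wrist_force [-0.4  0.2  0.4]
gripper_width 17.24411063940736
finger_force 0.0
```

View pics/w5.png

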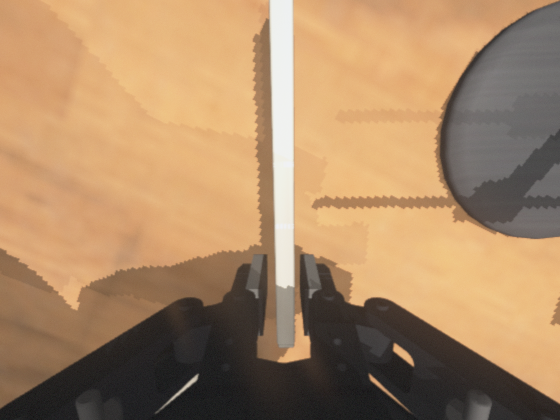

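The slide stands upright on its own between the pads at (285,300), with the label side to the right, towards the stand. I'll open fully, rise a little, and tip it away from the label by pushing its top with the right finger.

Call:
{"api": "play_rows", "payload": {"motion": [{"x": 0, "y": 0, "z": 0, "yaw": 0, "jaw": 0}, {"x": 0, "y": 0, "z": -7, "yaw": 0, "jaw": 1}, {"x": 0, "y": 0, "z": -7, "yaw": 0, "jaw": 1}, {"x": 0, "y": 0, "z": -7, "yaw": 0, "jaw": 1}, {"x": 0, "y": 0, "z": -7, "yaw": 0, "jaw": 1}]}}

```text
time_s: 7.85
ee_pos: [471.7, -172.3, 31.2]
orientation: [-180.0, -0.0, 115.8]
wrist_force: [-0.0, -0.3, -0.1]
gripper_width: 85.1
finger_force: 0.0
```

Call:
{"api": "play_rows", "payload": {"motion": [{"x": 0, "y": -15, "z": 0, "yaw": 0, "jaw": 1}, {"x": 0, "y": -30, "z": 0, "yaw": 0, "jaw": 1}, {"x": 0, "y": -37, "z": 0, "yaw": 0, "jaw": 1}, {"x": 0, "y": -43, "z": 0, "yaw": 0, "jaw": 1}, {"x": 0, "y": -49, "z": 0, "yaw": 0, "jaw": 1}]}}

```text
time_s: 8.48
ee_pos: [427.4, -193.7, 31.3]
orientation: [180.0, -0.0, 115.8]
wrist_force: [-0.2, -0.0, -0.8]
gripper_width: 85.5
finger_force: 0.0
```

Call:
{"api": "play_rows", "payload": {"motion": [{"x": 0, "y": -5, "z": 0, "yaw": 0, "jaw": 1}, {"x": 0, "y": -9, "z": 0, "yaw": 0, "jaw": 1}, {"x": 0, "y": -9, "z": -50, "yaw": 0, "jaw": 1}, {"x": 0, "y": -9, "z": -100, "yaw": 0, "jaw": 1}, {"x": -20, "y": -9, "z": -150, "yaw": 0, "jaw": 1}]}}

```text
time_s: 9.1
ee_pos: [427.9, -214.9, 183.2]
orientation: [-180.0, -0.0, 115.9]
wrist_force: [0.9, -0.5, -0.7]
gripper_width: 85.5
finger_force: 0.0
```

Run:
```python
from wr import *
o,d=wrist("w6"); st()
```

```text
time_s 9.15
joint_positions [ 38.3  38.  -26.8 107.2  25.5  40.4  22.5]
ee_pos [ 429.9 -218.   188.3]
orientation [179.8   0.3 115.7]
wrist_force [-0.2 -3.5  8.6]
gripper_width 84.94919651611036
finger_force 0.0
```

View pics/w6.png

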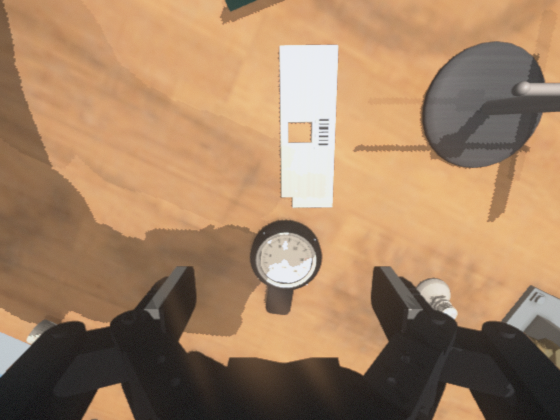

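The slide lies flat with its label up. Its corners are at (280,45), (338,45) and (332,207), and the notch is at lower left (287,200). The gauge at (287,257) is clear of it.

Run:
```python
from wr import *
d=pickle.load(open("w6.pkl","rb")); hsv=None
a,b,c=[pix2w(d,*u,8) for u in [(280,45),(338,45),(332.5,207)]]
ex=(c-b)/np.linalg.norm(c-b); print(a,b,c,np.linalg.norm(c-b),np.linalg.norm(b-a))
m=(a+b)/2; e=(c-b)/np.linalg.norm(c-b); g=m+e*(80+48)
print("centre",m+80*e,"grip",g,"axis",np.degrees(np.arctan2(e[1],e[0])))
o=r.observe(); y=np.radians(115.8); D=g[:2]-o["ee_pos"][:2]
tx=np.array([np.cos(y),np.sin(y)]);ty=np.array([np.sin(y),-np.cos(y)])
st(); print("move x",D@tx,"y",D@ty)
```

```text
[360.9 -83.7   8. ] [410.4 -59.7   8. ] [ 482.  -201.8    8. ] 159.17367759623477 55.000302738596076
centre [ 421.7 -143.1    8. ] grip [ 443.3 -186.     8. ] axis -63.24311577418616
time_s 9.15
joint_positions [ 38.3  38.  -26.8 107.2  25.5  40.4  22.5]
ee_pos [ 429.9 -218.   188.3]
orientation [179.8   0.3 115.7]
wrist_force [-0.2 -3.5  8.6]
gripper_width 84.94919651611036
finger_force 0.0
move x 23.049897146777045 y 25.950947600926305
```

Call:
{"api": "play_rows", "payload": {"motion": [{"x": 10, "y": 13, "z": 0, "yaw": -0.02, "jaw": 1}, {"x": 20, "y": 26, "z": 0, "yaw": -0.02, "jaw": 1}, {"x": 20, "y": 26, "z": 0, "yaw": -0.02, "jaw": 1}, {"x": 20, "y": 26, "z": 0, "yaw": -0.02, "jaw": 1}]}}

```text
time_s: 9.65
ee_pos: [442.7, -185.9, 180.8]
orientation: [-179.9, -0.0, 117.0]
wrist_force: [-0.0, -0.3, -0.7]
gripper_width: 85.5
finger_force: 0.0
```

Run:
```python
from wr import *
o,d=wrist("w7"); st()
hsv=cv2.cvtColor(d["image"],cv2.COLOR_RGB2HSV)
m=((hsv[...,2]>150)&(hsv[...,1]<70)).astype(np.uint8); m[300:]=0
m=cv2.morphologyEx(m,cv2.MORPH_CLOSE,np.ones((15,15)))
n,l,s,c=cv2.connectedComponentsWithStats(m)
for i in np.argsort(-s[1:,4])[:3]+1:
    pts=cv2.findContours((l==i).astype(np.uint8),0,2)[0][0]
    W=np.array([pix2w(d,u,v,8)[:2] for u,v in pts[:,0]],np.float32); R=cv2.minAreaRect(W); print(s[i],R)
    y=np.radians(o["orientation"][2]); D=(W-o["ee_pos"][:2])
    X=D@[np.cos(y),np.sin(y)];Y=D@[np.sin(y),-np.cos(y)]; print("tool x",X.min(),X.max(),"y",Y.min(),Y.max())
```

```text
time_s 9.7
joint_positions [ 33.9  38.7 -26.2 107.7  25.7  39.5  19.4]
ee_pos [ 442.7 -186.2  180.9]
orientation [-180.    -0.   116.9]
wrist_force [-0.1 -0.3  0.6]
gripper_width 85.66542677857895
finger_force 0.0
[ 255   67   58  159 8179] ((420.71734619140625, -143.2816619873047), (56.4976692199707, 160.21514892578125), 26.523906707763672)
tool x -32.03913057322976 127.85518410704543 y -28.779902028030307 28.395529721031405
[ 232  250   59   50 2407] ((462.0123291015625, -281.5863342285156), (68.4783935546875, 63.771095275878906), 27.01584815979004)
tool x -125.93543263545543 -62.1493817018316 y -60.38310343757226 8.095262177774242
[ 461  130   99   12 1040] ((620.1318359375, -23.377185821533203), (101.67839813232422, 10.35827350616455), 26.085844039916992)
tool x 58.961577257603544 69.79604062817468 y 181.040756606245 282.62549790402517
```

Call:
{"api": "play_rows", "payload": {"motion": [{"x": 0, "y": 0, "z": 50, "yaw": 0, "jaw": 1}, {"x": 0, "y": 0, "z": 100, "yaw": 0, "jaw": 1}, {"x": 0, "y": 0, "z": 145, "yaw": 0, "jaw": 0.6}, {"x": 0, "y": 0, "z": 165, "yaw": 0, "jaw": 0.6}, {"x": 0, "y": 0, "z": 172, "yaw": 0, "jaw": 0.6}]}}

```text
time_s: 10.32
ee_pos: [442.3, -186.1, 8.3]
orientation: [-179.9, -0.1, 116.9]
wrist_force: [-0.7, 1.0, 0.6]
gripper_width: 68.3
finger_force: 0.0
```

Call:
{"api": "play_rows", "payload": {"motion": [{"x": 0, "y": 0, "z": 4, "yaw": 0, "jaw": 0.6}, {"x": 0, "y": 0, "z": 8, "yaw": 0, "jaw": 0.6}, {"x": 0, "y": 0, "z": 10, "yaw": 0, "jaw": 0.6}, {"x": 0, "y": 0, "z": 10, "yaw": 0, "jaw": 0.6}]}}

```text
time_s: 10.82
ee_pos: [443.0, -186.2, -0.5]
orientation: [180.0, 0.0, 116.9]
wrist_force: [-0.6, 0.3, 0.3]
gripper_width: 68.2
finger_force: 0.0
```

Call:
{"api": "play_rows", "payload": {"motion": [{"x": 0, "y": 0, "z": 2, "yaw": 0, "jaw": 0.6}, {"x": 0, "y": 0, "z": 2, "yaw": 0, "jaw": 0.35}, {"x": 0, "y": 0, "z": 2, "yaw": 0, "jaw": -1}, {"x": 0, "y": 0, "z": 2, "yaw": 0, "jaw": -1}, {"x": 0, "y": 0, "z": 2, "yaw": 0, "jaw": -1}]}}

```text
time_s: 11.45
ee_pos: [442.9, -186.2, -2.2]
orientation: [180.0, 0.0, 116.9]
wrist_force: [-2.2, 1.8, 13.7]
gripper_width: 53.8
finger_force: 60.9
```

Call:
{"api": "play_rows", "payload": {"motion": [{"x": 0, "y": 0, "z": 0, "yaw": 0, "jaw": -1}, {"x": 0, "y": 0, "z": -4, "yaw": 0, "jaw": -1}, {"x": 0, "y": 0, "z": -10, "yaw": 0, "jaw": -1}, {"x": 0, "y": 0, "z": -20, "yaw": 0, "jaw": -1}, {"x": 0, "y": 0, "z": -20, "yaw": 0, "jaw": -1}]}}

```text
time_s: 12.08
ee_pos: [443.2, -186.4, 18.1]
orientation: [179.9, 0.0, 116.9]
wrist_force: [0.2, -0.5, -0.8]
gripper_width: 53.9
finger_force: 63.5
```

Call:
{"api": "play_rows", "payload": {"motion": [{"x": 0, "y": 0, "z": -15, "yaw": 0, "jaw": -1}, {"x": 0, "y": 0, "z": -40, "yaw": 0, "jaw": -1}, {"x": 0, "y": 0, "z": -70, "yaw": 0, "jaw": -1}, {"x": 0, "y": 0, "z": -100, "yaw": 0, "jaw": -1}, {"x": 0, "y": 0, "z": -125, "yaw": 0, "jaw": -1}]}}

```text
time_s: 12.7
ee_pos: [442.8, -186.3, 143.4]
orientation: [180.0, 0.0, 116.9]
wrist_force: [0.5, -0.0, -1.7]
gripper_width: 53.8
finger_force: 63.6
```

Call:
{"api": "play_rows", "payload": {"motion": [{"x": 0, "y": 0, "z": -25, "yaw": 0, "jaw": -1}, {"x": 0, "y": 0, "z": -55, "yaw": 0, "jaw": -1}, {"x": 0, "y": 0, "z": -85, "yaw": 0, "jaw": -1}, {"x": 0, "y": 0, "z": -110, "yaw": 0, "jaw": -1}, {"x": 0, "y": 0, "z": -125, "yaw": 0, "jaw": -1}]}}

```text
time_s: 13.32
ee_pos: [442.9, -186.3, 268.3]
orientation: [180.0, 0.0, 116.9]
wrist_force: [0.3, -0.4, -0.8]
gripper_width: 54.0
finger_force: 63.6
```

Call:
{"api": "play_rows", "payload": {"motion": [{"x": 0, "y": 0, "z": -6, "yaw": 0, "jaw": -1}, {"x": 0, "y": 0, "z": -10, "yaw": 0, "jaw": -1}, {"x": 0, "y": 0, "z": -10, "yaw": 0, "jaw": -1}, {"x": 0, "y": 0, "z": -10, "yaw": 0, "jaw": -1}, {"x": 0, "y": 0, "z": -10, "yaw": 0, "jaw": -1}]}}

```text
time_s: 13.95
ee_pos: [442.8, -186.2, 277.0]
orientation: [-180.0, -0.0, 116.9]
wrist_force: [0.5, 0.2, -1.4]
gripper_width: 53.3
finger_force: 63.6
```

Run:
```python
from wr import *
o,d=wrist("w8"); st()
hsv=cv2.cvtColor(d["image"],cv2.COLOR_RGB2HSV)
m=((hsv[...,2]>140)&(hsv[...,1]<60)).astype(np.uint8)
m=cv2.morphologyEx(m,cv2.MORPH_CLOSE,np.ones((9,9)))
n,l,s,c=cv2.connectedComponentsWithStats(m)
f=cam(d)
i=np.argmax(s[1:,4])+1; print(s[i])
# far-end corners of held plate, expected for level plate at tool x=128, y=+-28, tool z=-5
M=np.linalg.inv(d["mount"])
for tz in (-5,0,15,30):
  for p in [(128,-28,tz),(128,28,tz),(30,-28,tz),(30,28,tz)]:
    q=M@np.append(p,1); print(tz,p[:2],np.array([d["cx"]-f*q[0]/q[2],d["cy"]+f*q[1]/q[2]]))
for row in range(0,330,30):
    k=np.where(l[row]==i)[0]; print(row,(k.min(),k.max()) if len(k) else None)
```

```text
time_s 14.0
joint_positions [ 37.8  31.4 -32.3  99.1  19.8  55.3  24.8]
ee_pos [ 442.8 -186.2  277.1]
orientation [-180.    -0.   116.9]
wrist_force [ 1.7  0.1 -1.3]
gripper_width 54.17170247235439
finger_force 63.580201864242554
[  211     0   145   336 39101]
-5 (128, -28) [211.5 -17.7]
-5 (128, 28) [354.9 -17.6]
-5 (30, -28) [225.3 221.1]
-5 (30, 28) [340.9 221.2]
0 (128, -28) [214.3 -12.1]
0 (128, 28) [352.1 -12. ]
0 (30, -28) [227.2 218. ]
0 (30, 28) [339.  218.1]
15 (128, -28) [221.6   2.3]
15 (128, 28) [344.8   2.4]
15 (30, -28) [232.  209.9]
15 (30, 28) [334.1 209.9]
30 (128, -28) [227.4  14. ]
30 (128, 28) [338.9  14.1]
30 (30, -28) [236.1 203. ]
30 (30, 28) [330.  203.1]
0 (np.int64(211), np.int64(355))
30 (np.int64(213), np.int64(354))
60 (np.int64(215), np.int64(352))
90 (np.int64(216), np.int64(350))
120 (np.int64(218), np.int64(348))
150 (np.int64(220), np.int64(347))
180 (np.int64(222), np.int64(345))
210 (np.int64(223), np.int64(343))
240 (np.int64(225), np.int64(341))
270 (np.int64(229), np.int64(337))
300 (np.int64(231), np.int64(335))
```

The held plate's edges match the level-plate prediction (columns 211–355 at the far end), so it is level with the label up at z ≈ 280 mm and not moving. Handing in.

```bash
python3 -c "
from workcell import r
print(r.close_job())"
```

```text
the job is handed in; nothing more can be done
None
```

The notched slide came off its hook and was handed in held by its frosted end, label up and long edges level, about 280 mm above the bench. It took about 14 s; the plain slide and fittings were not touched as far as I know (not re-imaged), and no score came back. The moves only allow turning about the vertical, so to get the label up I stood the slide on the bench, tipped it flat, and re-gripped the frosted end across its 56 mm width.

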